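# Hang the weighed copper electrode back over its busbar

### The arm

A 6-joint arm with a two-finger parallel gripper is mounted at the origin on the work surface. World frame = base frame: x ahead of the robot, y to its left, z up, the work surface at z = 0. Lengths are in mm, angles in rad, forces in N, time in s.
With the tool pointing down it reaches from about 350 to 975 mm from the base axis. Payload 17.4 kg.
Tool frame: the origin (TCP) lies at the very end of the fingers, on their centre line; the grasp point (between the pads) lies behind it (ctrl.grip_depth is the z of the grasp point in the tool frame, in mm); z points along the fingers, y is the line along which they close (so a half turn about z gives the same grasp; the last joint's range is limited). The gripper opens to 85 mm and grips with 20 to 120 N. Pads are 22 mm wide; open, the fingers measure 114 mm over their backs; the gripper's body (76 mm by 85 mm) begins 54 mm behind the grasp point. The pads swing forward as they close: fully open they stand 13 mm farther back than shut.
Start: joints at [-1.32, 0.116, 1.442, -0, 1.584, -0.038], TCP at [192.232, -647.054, 231.303] pointing down, gripper open.
Joint ranges: [-2.83, 2.83], [-0.83, 2.19], [0.07, 2.5], [-1.14, 4.28], [0.01, 3], [-2.97, 2.97]. Speed limits (rad/s): [1.89, 1.89, 2.22, 3.14, 3.14, 3.14].

### API

Orientations are given as a unit quaternion [w, x, y, z].
In Python, from rig import ctrl gives the robot as it stands.
- The arm moves only by the tool drive_tool, never from a script. Its argument "rows" is a list of rows, each a list of 3 entries, a list of its own where there are three numbers: the turn, a rotation vector about the tool's x, y, z in degrees, then the shift along the tool's x, y, z in mm, then the finger opening in mm, from 0 to 85.4. In form: [[[ax, ay, az], [x, y, z], hand], ...]. A call has 1 to 5 rows; each row is the pose to reach, as a shift and turn from the pose commanded when the call began, along the tool's axes at that moment; what a row does not reach only later rows make up. A row lasts 1/10 s, in which the tool goes at most 50 mm and 8.59 degrees, less where a joint would pass 70% of its speed; a pose out of reach is approached as far as the arm can. A call with a gripper value outside its range is refused whole. The fingers move at their own pace and stop on an object; "newtons" is the grip in N (left out, the last holds). Time passes only in rows, so rows that repeat a pose let the fingers close. It gives the time, the measured TCP pose, the force, the opening and the grip force at its end, in the units of the state.
- ctrl.observe(): the state, without advancing time (a new reading comes with each control period).
- ctrl.read_camera(name): name is "scene" or "top"; returns a dict with "image" (384x512x3 uint8, red, green, blue), "intrinsics" (3x3 intrinsics, pixels), "distortion" ([k1, k2, p1, p2, k3] as OpenCV has them; the pictures are not rectified), "extrinsics" (4x4, takes a point from camera to world coordinates). Camera axes: x right, y up, looking along -z (the intrinsics and any distortion apply to the point x, -y, -z); pixel columns grow to the right and rows downward; lengths in mm; the calibration is good to about 2 mm. A picture is of the moment at which its call begins. There is no depth.
- ctrl.hand_in(): hands the job in; it is judged then, once.
Trained networks look in the newest picture that a camera, given by its name, has taken for a name from the list of things; names that differ only in an ending like _2 or _b are one class to them, and where a whole thing is asked for, a point or a joint stands for the part that bears it (a point fixed in the world has none). Each returns a list of dicts, best first, with "confidence" (0 to 1); they miss things now and then, are a little off and sometimes report something else, mostly with a low value. They report only what shows in the picture. A call takes as long as a camera call. They do not tell look-alikes from the thing itself.
- ctrl.look_for(camera, label): "box" ([left, top, right, bottom] in pixels, round what is visible of it).
- ctrl.silhouettes(camera, label): "mask" (384x512 bool, what is visible of it) and "box" ([left, top, right, bottom] in pixels, round what is visible of it).
The state is a dict: "time": time; "qpos": joint angles; "dq": joint speeds; "joint_efforts": joint torques, N m; "tool_pos": TCP position; "ee_rot": TCP orientation; "ft_force": force on the tool from outside, world axes, zero at the start; "wrist_torque": the same for the moment, N m; "gripper_width": opening from 0.0 (shut) to 1.0 (fully open); "gripper_force": force on a finger pad.
Only numpy, scipy, OpenCV 4.12 (cv2) and the standard library are available. Lean on these libraries where they do the work, as an engineer would, in place of code of your own. Each camera call takes 0.05 s, during which the arm holds its last target. There are 200 camera calls.

### The job

The copper electrode lying on the balance has been weighed: hang it by its hook over the empty brass bar of the electrolysis cell, fully home, so that it hangs straight down and still opposite the anode. Lower it on gently rather than dropping or ramming it, keep it from touching the anode, and leave the brass weights, the jar and the beaker standing as they are.

Things in the scene. Friction and masses are not known exactly. Their poses are not given: they have to be found in the camera images.
- electrode: Copper plate, 4 mm sheet, 0.25 to 0.38 kg, flat on the balance's left pan, hook overhanging towards the robot, lip down. Origin: centre of the blade's underside; x along the plate away from the hook, y across, z normal (up at the start). Blade 84 x 65 mm (x -42 to 42), neck strap 30 mm wide (x -42 to -109), centre of mass x = -30. Hung up, x points down.
- hook (a point): Point in the electrode's hook where the bar's axis lies once fully home: electrode frame (-99, 0, -8) mm. The hook, 20 mm wide: a crosspiece at x -105 to -109 goes from the neck (z 0 to 4) down to z -24; from it a lip (z -20 to -24) runs back to x -93, its flared tip to x -83, z -30. The channel between neck and lip is 20 mm wide and opens to +x.
- neck (a point): Middle of the neck strap, 30 mm wide and 4 mm thick, at a good place to grip it across its width: electrode frame (-52, 0, 2) mm, 47 mm from the hook point. At the start it lies about 12 mm outside the pan's edge, with some 70 mm of free air below. Hung up, the plate leans 4 degrees with the bar against the neck, up to 11 with the bar nearer the lip, and may swing for a few seconds.
- cell: Fixed dry electrolysis cell: clear trough 180 (x) x 220 (y) mm, walls 5 mm, inner floor 9 mm and rim 118 mm high; two brass bars along y, axes 165 mm high, at x = -30 (empty, nearer the robot) and x = +50 (anode). Black blocks 26 x 18 mm hold them at y = -109 and 109; these reach 176 mm, their screws 188 mm. Origin: centre of the underside on the bench; z up.
- bar: The empty brass bar of the cell, fixed and rigid: diameter 12 mm, free length 200 mm between the black blocks. Origin: middle of the bar, on its axis; y along the bar, x horizontal towards the anode, z up.
- anode: Dark brown copper anode, same shape as the electrode, clamped on the cell's far bar and hanging in the trough. Origin: blade centre, on the far face; its x axis points down. Its near face is 70 mm from the empty bar's axis.
- balance: Tray balance, fixed grey base 95 (x) x 235 (y) mm. Origin: centre of the underside. Pans of radius 50 mm at y = +85 (electrode) and y = -85 (weights), tops 118 mm high; scale frame in the middle 152 mm high. The pans are sprung and rise or sink up to 6 mm as load is taken off or added.
- pan (a point): Centre of the top of the left pan, which carries the electrode.
- weight_200: Loose brass weight, diameter 28 mm, 45 mm high with its knob, on the right pan. Origin: centre of its underside.
- weight_100: Loose brass weight, diameter 22 mm, 39 mm high with its knob, on the right pan. Origin: centre of its underside.
- jar: Blue jar with a white cap, diameter 64 mm, 105 mm high, loose, standing on the bench in front of the robot. Origin: centre of its underside.
- beaker: Glass beaker, rim diameter 68 mm, 90 mm high, loose, standing on the bench between cell and balance, farther out. Origin: centre of its underside.
There are look-alikes about, which are no part of the job. Leave any black or pink look-alike of the beaker alone.

How it is judged:
By the outcome, as a careful person would: the job done as asked, in the order asked, and still so for the second after the job is handed in, with the robot touching nothing.
It also fails if it takes over 61 s, if anything falls off the work surface, if the arm or the gripper's body presses on something with over 40 N, if the wrist force passes 120 N, or if a joint passes its speed limit or range.

## Working session

There is one attempt and no reset: what is moved stays moved. The work goes in short steps, Python scripts to look and compute and a tool call to move; the robot and the scene stay as the last step left them, time stands still between calls to the robot, and variables do not carry over. Pictures are saved under pics/ and viewed, at most 10 in all, crops included, and the job is handed in when it is done.

Besides the shell and the picture viewer there is one more tool, called after "Request:" as a command line: name --argument value ..., lists and objects as JSON in quotes. drive_tool: Moves the arm, as the interface text tells. Its arguments: {"type":"object","properties":{"rows":{"type":"array","items":{"type":"array"}},"newtons":{"type":"number"}},"required":["rows"]}

```bash
mkdir -p pics; ls
cat > h.py <<'E'
import numpy as np, cv2
from rig import ctrl
from scipy.spatial.transform import Rotation as R
def cam(n):
    d=ctrl.read_camera(n); return d
def proj(d,P):
    E=np.linalg.inv(np.array(d["extrinsics"])); P=np.atleast_2d(P).astype(float)
    c=P@E[:3,:3].T+E[:3,3]; c=c*[1,-1,-1]
    return cv2.projectPoints(c,np.zeros(3),np.zeros(3),np.array(d["intrinsics"]),np.array(d["distortion"],float))[0][:,0]
def ray(d,uv):
    n=cv2.undistortPoints(np.array([[uv]],float),np.array(d["intrinsics"]),np.array(d["distortion"],float))[0,0]
    E=np.array(d["extrinsics"]); v=E[:3,:3]@np.array([n[0],-n[1],-1]); return E[:3,3],v/np.linalg.norm(v)
def onz(d,uv,z):
    o,v=ray(d,uv); return o+v*(z-o[2])/v[2]
def tri(d1,u1,d2,u2):
    o1,v1=ray(d1,u1);o2,v2=ray(d2,u2)
    s=np.linalg.lstsq(np.c_[v1,-v2],o2-o1,rcond=None)[0]
    a=o1+s[0]*v1;b=o2+s[1]*v2; return (a+b)/2,np.linalg.norm(a-b)
E
python3 - <<'E'
from h import *
np.set_printoptions(precision=1,suppress=True)
ims=[]
for n in("scene","top"):
    d=cam(n); cv2.imwrite(f"pics/{n}0.png",cv2.resize(d["image"][:,:,::-1],(800,600),interpolation=cv2.INTER_CUBIC))
    print(n,d["extrinsics"],d["distortion"],d["intrinsics"])
    for l in["electrode","cell","bar","anode","balance","weight_200","jar","beaker"]:
        print(l,[(np.round(x["box"]),round(x["confidence"],2)) for x in ctrl.look_for(n,l)[:3]])
print(ctrl.observe(),ctrl.grip_depth)
E
```

```text
pics
scene [[  -0.4   -0.7    0.5 1067.3]
 [   0.9   -0.3    0.2  197.5]
 [   0.     0.6    0.8  805.1]
 [   0.     0.     0.     1. ]] [0.1 0.  0.  0.  0. ] [[444.8   0.  255.3]
 [  0.  444.8 190.4]
 [  0.    0.    1. ]]
electrode [(array([360., 231., 421., 322.]), 0.79), (array([122., 186., 172., 238.]), 0.49)]
cell [(array([ 81., 135., 239., 280.]), 0.7)]
bar [(array([121., 144., 224., 186.]), 0.94)]
anode [(array([126., 186., 171., 238.]), 0.63)]
balance [(array([268., 216., 423., 350.]), 0.59)]
weight_200 [(array([292., 232., 306., 255.]), 0.88), (array([299., 217., 313., 236.]), 0.74)]
jar [(array([272., 104., 302., 157.]), 0.86)]
beaker [(array([203., 258., 251., 312.]), 0.84), (array([326., 192., 368., 238.]), 0.7), (array([258., 312., 301., 364.]), 0.62)]
top [[  -0.     1.    -0.1  522.7]
 [  -1.    -0.     0.   -10.5]
 [   0.     0.1    1.  1082.8]
 [   0.     0.     0.     1. ]] [0.1 0.  0.  0.  0. ] [[491.3   0.  253.3]
 [  0.  491.3 190.6]
 [  0.    0.    1. ]]
electrode [(array([ 91., 116., 124., 192.]), 0.98), (array([184., 148., 195., 163.]), 0.39)]
cell [(array([257
[... 288 characters left out ...]
 0.6)]
weight_200 [(array([181., 120., 198., 139.]), 0.61), (array([312.,  91., 349., 128.]), 0.16)]
jar [(array([252., 270., 284., 304.]), 0.66)]
beaker [(array([152., 190., 187., 228.]), 0.82), (array([223.,  80., 258., 114.]), 0.79), (array([162.,  57., 197.,  98.]), 0.62)]
{'time': 0.9, 'qpos': array([-1.3,  0.1,  1.4,  0. ,  1.6, -0. ]), 'dq': array([-0., -0.,  0.,  0., -0., -0.]), 'joint_efforts': array([ -0. , -73.2, -63.3,  -0. ,   0. ,  -0. ]), 'tool_pos': array([ 192.2, -647. ,  231.3]), 'ee_rot': array([-0. ,  1. ,  0.1,  0. ]), 'ft_force': array([0.4, 0.6, 0.2]), 'wrist_torque': array([ 0., -0., -0.]), 'gripper_force': 0.0, 'gripper_width': 1.0021023999399772} -18.700000000000003
```

View pics/top0.png

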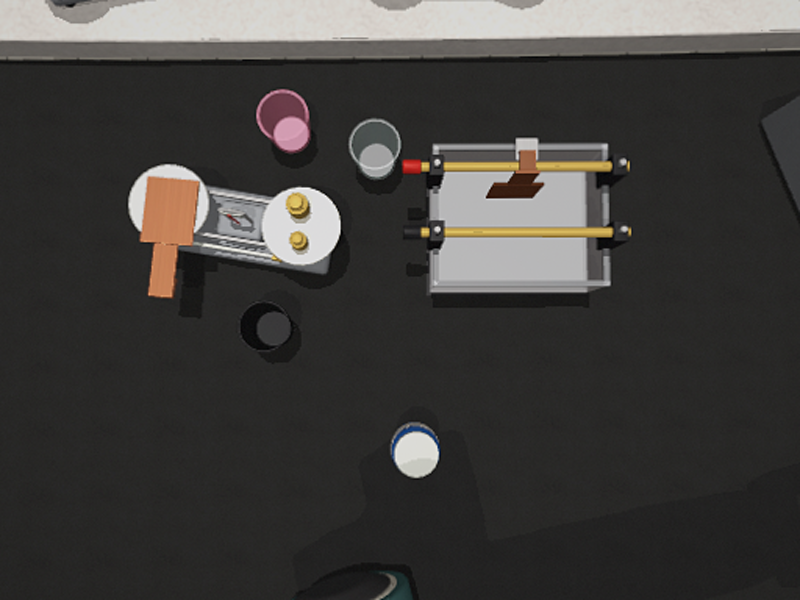

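View pics/scene0.png

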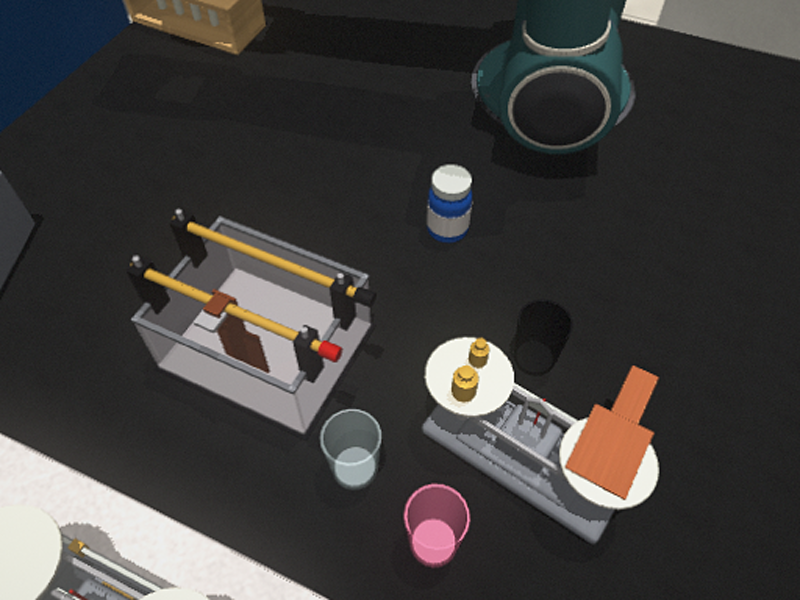

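The top view shows the copper electrode on the left pan at about (170,235), with its hook end at (162,295). The empty bar runs from (436,231) to (622,231), the anode hangs at (520,180), and the weights are at (297,205) and (298,240). There are three beakers: clear glass at (375,148), pink at (285,120) and black at (267,325). The clear one, between cell and balance, fits the description; none of the three gets touched. The copper-bright plate is the electrode. The dark brown one clamped to the far bar is the anode.

Next I fit the poses of the electrode and the cell.

```bash
cat > fit.py <<'E'
from h import *
from scipy.optimize import minimize, least_squares
np.set_printoptions(precision=2,suppress=True)
D={n:cam(n) for n in("scene","top")}
M={n:ctrl.silhouettes(n,"electrode")[0]["mask"] for n in D}
print({n:M[n].sum() for n in M})
S=4
def outl(p):  # x,y,yaw,z(top)
    P=np.array([[42,-32.5],[42,32.5],[-42,32.5],[-42,15],[-109,15],[-109,-15],[-42,-15],[-42,-32.5]],float)
    c,s=np.cos(p[2]),np.sin(p[2]); return np.c_[P@np.array([[c,s],[-s,c]])+p[:2],np.full(8,p[3])]
hsv={n:cv2.cvtColor(D[n]["image"],cv2.COLOR_RGB2HSV) for n in D}
def ren(n,p):
    im=np.zeros((384*S,512*S),np.uint8); q=((proj(D[n],outl(p))+.5)*S-.5)
    cv2.fillPoly(im,[np.round(q*16).astype(np.int32)],255,shift=4)
    return cv2.resize(im,(512,384),interpolation=cv2.INTER_AREA)/255.
def cost(p,ns): return sum(np.abs(ren(n,p)-M[n]).sum() for n in ns)+ .02*(p[3]-122)**2
p0=onz(D["top"],(108,134),122); p0=np.array([p0[0],p0[1],-.1,122.])
for ns in(["top"],["scene"],["top","scene"]):
    best=min((minimize(cost,p0+d,args=(ns,),method="Nelder-Mead",options=dict(initial_simplex=p0+d+np.vstack([np.zeros(4),np.diag([8,8,.1,4])]),xatol=.02,fatol=.1)) for d in np.array([[0,0,0,0],[5,-5,.05,0]])),key=lambda r:r.fun)
    print(ns,best.x,best.fun)
pe=best.x
scr=np.array([[-30,109,188],[-30,-109,188],[50,109,188],[50,-109,188]],float)
px={"top":np.array([[436,230],[624,230],[436,161],[624,161]])/1.5625,"scene":np.array([[341,278],[179,213],[306,332],[137,260]])/1.5625}
def cellP(p,P): c,s=np.cos(p[2]),np.sin(p[2]); P=np.array(P,float); return np.c_[P[:,:2]@np.array([[c,s],[-s,c]])+p[:2],P[:,2]]
for ns in(["top"],["scene"],["top","scene"]):
    r=least_squares(lambda p:np.concatenate([(proj(D[n],cellP(p,scr))-px[n]).ravel() for n in ns]),[650,-190,0],x_scale=[10,10,.1])
    print(ns,r.x,r.fun)
pc=r.x
np.save("pe.npy",pe);np.save("pc.npy",pc)
rim=[[x,y,118] for x,y in((-90,-110),(-90,110),(90,110),(90,-110))]
ims=[]
for n,b in(("top",(70,80,410,200)),("scene",(70,120,430,350))):
    im=cv2.resize(D[n]["image"][:,:,::-1].copy(),None,fx=4,fy=4,interpolation=cv2.INTER_CUBIC)
    T=lambda P:np.int32(np.round((proj(D[n],P)+.5)*4))
    cv2.polylines(im,[T(outl(pe))],True,(0,255,0),1)
    cv2.polylines(im,[T(cellP(pc,rim))],True,(255,0,255),1)
    for x in(-36,-24,):cv2.polylines(im,[T(cellP(pc,[[x,-100,165],[x,100,165]]))],False,(255,0,0),1)
    for u in T(cellP(pc,scr)):cv2.circle(im,tuple(int(v) for v in u),6,(0,255,255),1)
    im=im[b[1]*4:b[3]*4,b[0]*4:b[2]*4]; ims.append(cv2.resize(im,(800,int(800*im.shape[0]/im.shape[1]))))
cv2.imwrite("pics/f_top.png",ims[0]);cv2.imwrite("pics/f_sc.png",ims[1])
E
python3 fit.py
```

```text
Traceback (most recent call last):
  File "fit.py", line 5, in <module>
    M={n:ctrl.silhouettes(n,"electrode")[0]["mask"] for n in D}
         ~~~~~~~~~~~~~~~~~~~~~~~~~~~~~~~^^^
IndexError: list index out of range
```

```bash
python3 - <<'E'
s=open("fit.py").read()
s=s.replace('''M={n:ctrl.silhouettes(n,"electrode")[0]["mask"] for n in D}''','''M={}
for n in D:
    for _ in range(6):
        r=ctrl.silhouettes(n,"electrode")
        r=[x for x in r if x["mask"].sum()>600]
        print(n,[(x["box"],x["confidence"],x["mask"].sum()) for x in r])
        if r: M[n]=r[0]["mask"];break
        D[n]=cam(n)''')
open("fit.py","w").write(s)
E
python3 fit.py
```

```text
scene [([359.2, 235.0, 421.3, 321.7], 0.89, np.int64(2581))]
top [([92.4, 111.8, 124.2, 189.2], 0.94, np.int64(2029))]
{'scene': np.int64(2581), 'top': np.int64(2029)}
['top'] [706.27 268.    -0.1  123.19] 109.7264708343686
['scene'] [709.36 269.29  -0.11 123.26] 93.8982307417176
['top', 'scene'] [706.74 269.8   -0.11 118.34] 208.616816272003
['top'] [ 696.8  -173.71   -0.01] [ 0.73 -0.65 -0.4  -0.44  0.72  0.54 -1.03  0.58]
['scene'] [ 699.16 -168.05   -0.01] [ 0.41 -0.39  0.48  0.1  -0.57 -0.08 -0.26  0.4 ]
['top', 'scene'] [ 697.51 -171.18   -0.01] [-0.65 -1.01 -1.8  -0.81 -0.66  0.18 -2.42  0.22 -0.75 -1.61 -0.34 -1.09
 -1.82 -1.47 -1.11 -0.93]
```

View pics/f_top.png

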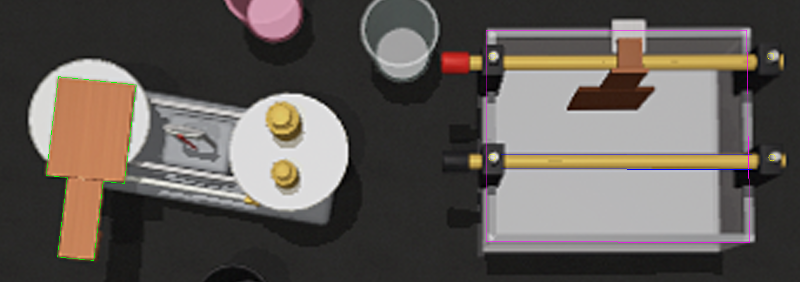

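View pics/f_sc.png

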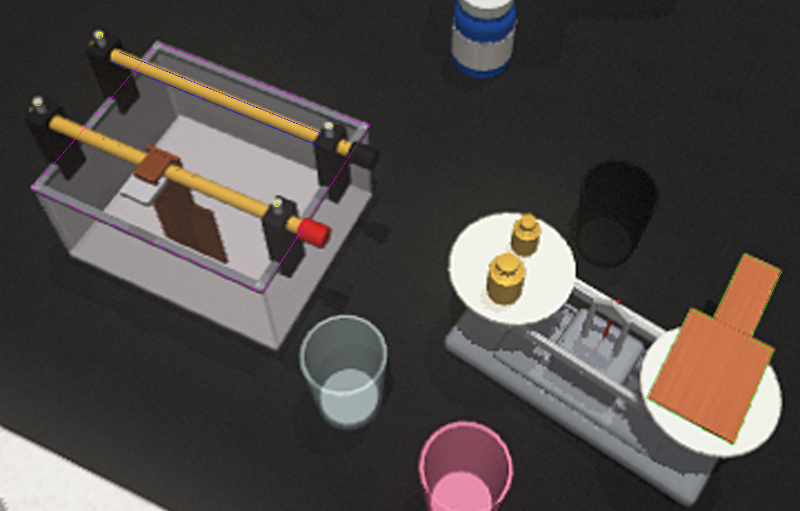

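Both overlays sit on the edges: the electrode at about (707,269) with yaw -6°, and the cell at about (698,-171) with yaw -0.6°. Next comes a first lift and approach move, which also gives samples for a kinematic model, since the wrist needs a near half turn later.

```bash
cat > log.py <<'E'
import json,os,sys
from h import *
np.set_printoptions(precision=3,suppress=True)
s=ctrl.observe(); L=json.load(open("q.json")) if os.path.exists("q.json") else []
L.append([list(map(float,s["qpos"])),list(map(float,s["tool_pos"])),list(map(float,s["ee_rot"]))]); json.dump(L,open("q.json","w"))
q=s["qpos"]; Rt=R.from_quat(s["ee_rot"],scalar_first=True)
Rm=R.from_euler("ZYZYZ",[q[0],q[1]+q[2],q[3],q[4],q[5]])
print(s["time"],q,s["tool_pos"],s["ee_rot"],"\n",Rt.as_matrix(),"\noffset",(Rm.inv()*Rt).as_rotvec(degrees=True),s["ft_force"])
E
python3 log.py
```

```text
Traceback (most recent call last):
  File "log.py", line 7, in <module>
    Rm=R.from_euler("ZYZYZ",[q[0],q[1]+q[2],q[3],q[4],q[5]])
  File "scipy/spatial/transform/_rotation.pyx", line 1413, in scipy.spatial.transform._rotation.Rotation.from_euler
ValueError: Expected axis specification to be a non-empty string of upto 3 characters, got ZYZYZ
```

Request:
drive_tool --rows '[[[0,0,0],[30,-30,-20],85],[[0,0,8],[60,-60,-40],85],[[0,0,16],[80,-100,-50],85],[[0,8,24],[100,-140,-60],85],[[0,16,32],[120,-180,-60],85]]'

```text
time: 1.75
tool_pos: [257.2, -438.8, 292.9]
ee_rot: [-0.015, 0.989, -0.103, 0.106]
ft_force: [-0.1, 0.5, -0.2]
gripper_width: 0.994
gripper_force: 0.0
```

```bash
python3 log.py
```

```text
Traceback (most recent call last):
  File "log.py", line 7, in <module>
    Rm=R.from_euler("ZYZYZ",[q[0],q[1]+q[2],q[3],q[4],q[5]])
  File "scipy/spatial/transform/_rotation.pyx", line 1413, in scipy.spatial.transform._rotation.Rotation.from_euler
ValueError: Expected axis specification to be a non-empty string of upto 3 characters, got ZYZYZ
```

```bash
sed -i 's/^Rm=.*/Rm=R.from_euler("ZYZ",[q[0],q[1]+q[2],q[3]])*R.from_euler("YZ",[q[4],q[5]])/' log.py; python3 log.py
```

```text
1.75 [-1.206 -0.318  1.756  0.204  1.632  0.592] [ 257.175 -438.846  292.931] [-0.015  0.989 -0.103  0.106] 
 [[ 0.956 -0.201  0.213]
 [-0.207 -0.978  0.007]
 [ 0.207 -0.051 -0.977]] 
offset [ 0.  0. 90.] [-0.142  0.506 -0.241]
```

Request:
drive_tool --rows '[[[0,-4,0],[30,-50,10],85],[[0,-8,-8],[60,-100,20],85],[[0,-14,-12],[80,-150,30],85],[[0,-14,-12],[100,-200,30],85],[[0,-14,-12],[110,-250,30],85]]'

```text
time: 2.25
tool_pos: [403.8, -244.5, 294.0]
ee_rot: [-0.017, 1.0, 0.005, -0.017]
ft_force: [0.3, -0.3, -0.1]
gripper_width: 0.988
gripper_force: 0.0
```

```bash
python3 log.py
```

```text
2.25 [-0.603 -0.311  1.738  0.008  1.761  0.958] [ 403.777 -244.538  294.039] [-0.017  1.     0.005 -0.017] 
 [[ 0.999  0.01  -0.034]
 [ 0.011 -0.999  0.033]
 [-0.034 -0.033 -0.999]] 
offset [-0.  0. 90.] [ 0.309 -0.31  -0.12 ]
```

```bash
cat > kin.py <<'E'
import json
from h import *
from scipy.optimize import least_squares
def ori(q): return R.from_euler("ZYZ",[q[0],q[1]+q[2],q[3]])*R.from_euler("YZ",[q[4],q[5]])*R.from_euler("Z",[np.pi/2])
def fk(q,k):
    a1,d1,L2,L3,d6=k; r=a1+L2*np.sin(q[1])+L3*np.sin(q[1]+q[2]); z=d1+L2*np.cos(q[1])+L3*np.cos(q[1]+q[2])
    o=ori(q); return np.array([r*np.cos(q[0]),r*np.sin(q[0]),z])+d6*o.as_matrix()[:,2],o
def fit():
    L=json.load(open("q.json"))+[[[-1.32,.116,1.442,0,1.584,-.038],[192.232,-647.054,231.303],0]]
    r=least_squares(lambda k:np.concatenate([fk(l[0],k)[0]-l[1] for l in L]+[[k[0]*.02]]),[0,350,450,450,300]); return r.x,r.fun
lo=np.array([-2.83,-.83,.07,-1.14,.01,-2.97]);hi=np.array([2.83,2.19,2.5,4.28,3,2.97])
def ik(p,o,k,q0):
    def f(q):
        pp,oo=fk(q,k); return np.r_[(pp-p)/100,(oo.inv()*o).as_rotvec()]
    r=least_squares(f,np.clip(q0,lo+.01,hi-.01),bounds=(lo,hi)); return r.x,np.abs(r.fun).max()
E
cat > plan.py <<'E'
from kin import *
np.set_printoptions(precision=2,suppress=True)
k,res=fit(); print(k,np.abs(res).max())
th=np.radians(30)
def tool(fyaw,down,flip):  # tool z: fwd at yaw, 'down' rad below horizontal; y lateral
    z=np.array([np.cos(fyaw)*np.cos(down),np.sin(fyaw)*np.cos(down),-np.sin(down)])
    y=np.array([-np.sin(fyaw),np.cos(fyaw),0])*flip; return R.from_matrix(np.c_[np.cross(y,z),y,z])
gp=ctrl.grip_depth
pe=np.array([707.5,269.,-.107]); g=np.array([pe[0]-57*np.cos(pe[2]),pe[1]-57*np.sin(pe[2]),120.])
Y=-.01; h=42
f=np.array([np.cos(Y),np.sin(Y),0]); bar=np.array([697.5,-172,0])-30*f+[0,0,165]
G=bar-10*f-[0,0,h]   # final grasp point
for fl in(-1,1):
    q=np.array([.4,.3,1.6,0,1.2,-1.5*fl])
    o=tool(pe[2],np.radians(60),fl); print("grasp",fl,ik(g-gp*o.as_matrix()[:,2],o,k,q), g-gp*o.as_matrix()[:,2])
    for nm,dz,dx in(("hi",130,-35),("r",25,-25),("fin",0,0)):
        o=tool(Y,th,-fl)
        for q0 in([-.3,.5,1.6,0,.8,1.5*fl],[-.3,.3,2,.5,.8,1.0*fl],[-.3,.3,2,-.5,.8,1.5*fl]):
            s=ik(G+[dx,0,dz]-gp*o.as_matrix()[:,2],o,k,np.array(q0))
            if s[1]<1e-3:break
        print(nm,s,G+[dx,0,dz]-gp*o.as_matrix()[:,2])
E
python3 plan.py
```

```text
Traceback (most recent call last):
  File "plan.py", line 3, in <module>
    k,res=fit(); print(k,np.abs(res).max())
          ~~~^^
  File "kin.py", line 10, in fit
    r=least_squares(lambda k:np.concatenate([fk(l[0],k)[0]-l[1] for l in L]+[[k[0]*.02]]),[0,350,450,450,300]); return r.x,r.fun
  File "kin.py", line 10, in <lambda>
    r=least_squares(lambda k:np.concatenate([fk(l[0],k)[0]-l[1] for l in L]+[[k[0]*.02]]),[0,350,450,450,300]); return r.x,r.fun
                             ~~~~~~~~~~~~~~^^^^^^^^^^^^^^^^^^^^^^^^^^^^^^^^^^^^^^^^^^^^^^
ValueError: all the input arrays must have same number of dimensions, but the array at index 0 has 2 dimension(s) and the array at index 5 has 1 dimension(s)
```

```bash
sed -i 's/\[np.pi\/2\])/np.pi\/2)/' kin.py; python3 plan.py
```

```text
[ 16.87 185.79 445.19 606.34 404.61] 24.831890493923083
grasp -1 (array([ 0.57, -0.12,  1.98, -0.41,  0.9 ,  2.45]), np.float64(1.5586750640173008e-11)) [660.12 274.09 103.81]
hi (array([-0.53, -0.69,  2.4 ,  0.83,  0.62, -2.58]), np.float64(1.6372137938988962e-11)) [ 638.7  -171.76  243.65]
r (array([-0.52, -0.56,  2.5 ,  1.12,  0.49, -2.92]), np.float64(0.009984790788786916)) [ 648.7  -171.76  138.65]
fin (array([-0.46, -0.46,  2.47,  1.19,  0.4 , -2.97]), np.float64(0.027732218317724933)) [ 673.7  -171.76  113.65]
grasp 1 (array([ 0.57, -0.12,  1.98, -0.41,  0.9 , -0.7 ]), np.float64(1.1368683772161603e-15)) [660.12 274.09 103.81]
hi (array([-0.53, -0.69,  2.4 ,  0.83,  0.62,  0.57]), np.float64(1.5211549699706544e-10)) [ 638.7  -171.76  243.65]
r (array([-0.52, -0.56,  2.5 ,  1.12,  0.49,  0.23]), np.float64(0.009984788437952415)) [ 648.7  -171.76  138.65]
fin (array([-0.48, -0.45,  2.49,  1.31,  0.42,  0.03]), np.float64(3.8842356861836826e-12)) [ 673.7  -171.76  113.65]
```

```bash
sed -i 's/a1,d1,L2,L3,d6=k; r=a1+/a1,d1,L2,L3,d6,a3=k; r=a1+a3*np.cos(q[1]+q[2])+/; s/z=d1+/z=d1-a3*np.sin(q[1]+q[2])+/; s/450,450,300\]/450,450,300,0]/' kin.py; sed -i 's/print(k,np.abs(res).max())/print(k,res)/' plan.py; python3 plan.py
```

```text
[ -71.42 1114.08  816.4   634.93  418.27 1283.67] [-24.62  -6.64   0.24   0.44   0.07  -0.02   0.44   0.07  -0.02 -14.02
 -20.08  -0.19 -24.91  -6.05  -0.02  -1.43]
grasp -1 (array([ 0.58,  0.4 ,  1.42, -0.4 ,  0.94,  2.44]), np.float64(2.2737367544323206e-15)) [660.12 274.09 103.81]
hi (array([-0.54,  0.35,  1.6 ,  1.16,  0.5 , -2.97]), np.float64(0.002269117880956858)) [ 638.7  -171.76  243.65]
r (array([-0.49,  0.56,  1.48,  1.17,  0.41, -2.97]), np.float64(0.0677586268096682)) [ 648.7  -171.76  138.65]
fin (array([-0.46,  0.62,  1.44,  1.18,  0.38, -2.97]), np.float64(0.06756039244349295)) [ 673.7  -171.76  113.65]
grasp 1 (array([ 0.58,  0.4 ,  1.42, -0.4 ,  0.94, -0.71]), np.float64(5.445883743959712e-12)) [660.12 274.09 103.81]
hi (array([-0.55,  0.35,  1.6 ,  1.17,  0.5 ,  0.16]), np.float64(1.0820144780154806e-12)) [ 638.7  -171.76  243.65]
r (array([-0.53,  0.62,  1.46,  1.41,  0.45, -0.1 ]), np.float64(7.908340649009915e-12)) [ 648.7  -171.76  138.65]
fin (array([-0.49,  0.67,  1.42,  1.43,  0.42, -0.11]), np.float64(1.0459189070388675e-13)) [ 673.7  -171.76  113.65]
```

```bash
cat > ed.py <<'E'
s=open("kin.py").read()
s=s.replace("d6,a3=k","d6,a3,b=k").replace("np.array([r*np.cos(q[0]),r*np.sin(q[0]),z])","np.array([r*np.cos(q[0])-b*np.sin(q[0]),r*np.sin(q[0])+b*np.cos(q[0]),z])")
s=s.replace("[[k[0]*.02]]","[[k[0]*.005,k[5]*.005]]").replace("450,300,0]","450,300,0,0]")
open("kin.py","w").write(s)
E
python3 ed.py; python3 plan.py
```

```text
[  2.4  122.42 453.93 618.91 289.16  60.88  25.57] [ 0.09 -0.05  0.12 -0.01 -0.07  0.02 -0.01 -0.07  0.02 -0.06  0.13 -0.03
 -0.08  0.05 -0.12  0.01  0.3 ]
grasp -1 (array([ 0.47,  0.02,  1.82, -0.36,  0.88,  2.32]), np.float64(1.0514982981546514e-13)) [660.12 274.09 103.81]
hi (array([-0.47, -0.42,  2.13,  0.79,  0.57, -2.52]), np.float64(9.266229580853964e-11)) [ 638.7  -171.76  243.65]
r (array([-0.46, -0.29,  2.22,  1.1 ,  0.44, -2.86]), np.float64(2.2737367544323206e-15)) [ 648.7  -171.76  138.65]
fin (array([-0.44, -0.19,  2.18,  1.2 ,  0.39, -2.97]), np.float64(0.0037309352197677213)) [ 673.7  -171.76  113.65]
grasp 1 (array([ 0.47,  0.02,  1.82, -0.36,  0.88, -0.83]), np.float64(1.1368683772161603e-15)) [660.12 274.09 103.81]
hi (array([-0.47, -0.42,  2.13,  0.79,  0.57,  0.63]), np.float64(2.2737367544323206e-15)) [ 638.7  -171.76  243.65]
r (array([-0.46, -0.29,  2.22,  1.1 ,  0.44,  0.28]), np.float64(1.133377900130192e-12)) [ 648.7  -171.76  138.65]
fin (array([-0.44, -0.19,  2.19,  1.22,  0.39,  0.16]), np.float64(1.0054555183770277e-13)) [ 673.7  -171.76  113.65]
```

```bash
cat > go.py <<'E'
from kin import *
np.set_printoptions(precision=2,suppress=True)
K,_=fit()
def tool(fyaw,down,flip):
    z=np.array([np.cos(fyaw)*np.cos(down),np.sin(fyaw)*np.cos(down),-np.sin(down)])
    y=np.array([-np.sin(fyaw),np.cos(fyaw),0])*flip; return R.from_matrix(np.c_[np.cross(y,z),y,z])
gp=ctrl.grip_depth
def tcp(g,o): return np.array(g)-gp*o.as_matrix()[:,2]
def rows(T,hand,dec=1):
    "T: list of (p,o), first = start; prints calls of 5 rows"
    i=0
    while i<len(T)-1:
        p0,o0=T[i]; out=[]
        for p,o in T[i+1:i+6]:
            out.append([[round(float(v),1) for v in (o0.inv()*o).as_rotvec(degrees=True)],[round(float(v),dec) for v in o0.inv().apply(p-p0)],hand])
        print(out); i+=5
def now():
    s=ctrl.observe(); return s,np.array(s["tool_pos"]),R.from_quat(s["ee_rot"],scalar_first=True)
def joint_path(q0,q1,n):
    return [fk(q0+(q1-q0)*a,K) for a in np.linspace(0,1,n+1)]
def cart(p0,o0,p1,o1,n):
    from scipy.spatial.transform import Slerp
    sl=Slerp([0,1],R.concatenate([o0,o1])); return [(p0+(p1-p0)*a,sl(a)) for a in np.linspace(0,1,n+1)]
E
python3 - <<'E'
from go import *
s,p,o=now(); q=s["qpos"]
yaw=-.107; g=np.array([707.5-57*np.cos(yaw),269-57*np.sin(yaw),120.]); og=tool(yaw,np.radians(60),1)
pre=tcp(g,og)-110*og.as_matrix()[:,2]
qt,e=ik(pre,og,K,np.array([.47,0,1.8,-.36,.88,-.8])); print(qt,e,pre)
T=joint_path(q,qt,25); print(np.array([t[0] for t in T[::5]])); rows(T,85,0)
E
```

```text
[ 0.52 -0.14  1.81 -0.34  1.06 -0.83] 1.5692740076150846e-12 [605.44 279.96 199.07]
[[ 403.71 -244.41  294.01]
 [ 479.31 -182.33  268.71]
 [ 544.58  -96.72  246.75]
 [ 592.39   11.47  228.06]
 [ 615.11  139.02  212.32]
 [ 605.44  279.96  199.07]]
[[[-1.3, 0.3, -6.5], [16.0, -10.0, 5.0], 85], [[-2.7, 0.5, -13.1], [32.0, -21.0, 10.0], 85], [[-4.1, 0.8, -19.7], [47.0, -33.0, 15.0], 85], [[-5.5, 0.9, -26.4], [62.0, -46.0, 20.0], 85], [[-6.9, 1.1, -33.0], [77.0, -60.0, 25.0], 85]]
[[[-1.4, 0.1, -6.7], [20.0, -5.0, 4.0], 85], [[-2.8, 0.1, -13.4], [41.0, -11.0, 7.0], 85], [[-4.2, 0.2, -20.1], [61.0, -19.0, 11.0], 85], [[-5.7, 0.1, -26.9], [82.0, -27.0, 14.0], 85], [[-7.2, 0.0, -33.7], [102.0, -36.0, 17.0], 85]]
[[[-1.5, -0.1, -6.8], [23.0, 2.0, 2.0], 85], [[-3.0, -0.3, -13.6], [46.0, 4.0, 4.0], 85], [[-4.5, -0.5, -20.4], [70.0, 4.0, 6.0], 85], [[-6.0, -0.8, -27.3], [95.0, 3.0, 7.0], 85], [[-7.6, -1.1, -34.1], [120.0, 1.0, 7.0], 85]]
[[[-1.6, -0.4, -6.9], [23.0, 11.0, 1.0], 85], [[-3.1, -0.9, -13.8], [46.0, 22.0, 1.0], 85], [[-4.7, -1.4, -20.6], [70.0, 32.0, 0.0], 85], [[-6.3, -2.0, -27.5], [95.0, 40.0, -1.0], 85], [[-8.0, -2.7, -34.4], [121.0, 48.0, -2.0], 85]]
[[[-1.6, -0.8, -6.9], [18.0, 21.0, -1.0], 85], [[-3.2, -1.7, -13.8], [37.0, 41.0, -3.0], 85], [[-4.8, -2.6, -20.7], [58.0, 60.0, -5.0], 85], [[-6.5, -3.7, -27.6], [79.0, 79.0, -9.0], 85], [[-8.1, -4.9, -34.5], [102.0, 98.0, -12.0], 85]]
```

Request:
drive_tool --rows '[[[-1.3,0.3,-6.5],[16,-10,5],85],[[-2.7,0.5,-13.1],[32,-21,10],85],[[-4.1,0.8,-19.7],[47,-33,15],85],[[-5.5,0.9,-26.4],[62,-46,20],85],[[-6.9,1.1,-33],[77,-60,25],85]]'

```text
time: 2.75
tool_pos: [478.8, -184.3, 268.8]
ee_rot: [0.039, 0.956, 0.291, -0.001]
ft_force: [0.5, 0.1, 0.2]
gripper_width: 0.996
gripper_force: 0.0
```

Request:
drive_tool --rows '[[[-1.4,0.1,-6.7],[20,-5,4],85],[[-2.8,0.1,-13.4],[41,-11,7],85],[[-4.2,0.2,-20.1],[61,-19,11],85],[[-5.7,0.1,-26.9],[82,-27,14],85],[[-7.2,0,-33.7],[102,-36,17],85]]'

```text
time: 3.25
tool_pos: [544.1, -99.1, 246.6]
ee_rot: [0.097, 0.826, 0.555, 0.006]
ft_force: [0.5, -0.8, -0.1]
gripper_width: 0.997
gripper_force: 0.0
```

Request:
drive_tool --rows '[[[-1.5,-0.1,-6.8],[23,2,2],85],[[-3,-0.3,-13.6],[46,4,4],85],[[-4.5,-0.5,-20.4],[70,4,6],85],[[-6,-0.8,-27.3],[95,3,7],85],[[-7.6,-1.1,-34.1],[120,1,7],85]]'

```text
time: 3.75
tool_pos: [592.2, 9.6, 228.2]
ee_rot: [0.153, 0.619, 0.77, 0.005]
ft_force: [0.1, -0.8, 1.0]
gripper_width: 0.998
gripper_force: 0.0
```

Request:
drive_tool --rows '[[[-1.6,-0.4,-6.9],[23,11,1],85],[[-3.1,-0.9,-13.8],[46,22,1],85],[[-4.7,-1.4,-20.6],[70,32,0],85],[[-6.3,-2,-27.5],[95,40,-1],85],[[-8,-2.7,-34.4],[121,48,-2],85]]'

```text
time: 4.25
tool_pos: [615.2, 136.8, 212.2]
ee_rot: [0.208, 0.352, 0.913, -0.002]
ft_force: [1.1, 0.3, 0.4]
gripper_width: 0.994
gripper_force: 0.0
```

Request:
drive_tool --rows '[[[-1.6,-0.8,-6.9],[18,21,-1],85],[[-3.2,-1.7,-13.8],[37,41,-3],85],[[-4.8,-2.6,-20.7],[58,60,-5],85],[[-6.5,-3.7,-27.6],[79,79,-9],85],[[-8.1,-4.9,-34.5],[102,98,-12],85]]'

```text
time: 4.75
tool_pos: [606.1, 277.8, 198.8]
ee_rot: [0.26, 0.05, 0.964, -0.014]
ft_force: [1.0, -0.1, 0.5]
gripper_width: 0.993
gripper_force: 0.0
```

```bash
python3 log.py
python3 - <<'E'
from go import *
s,p,o=now(); print(K,s["time"])
yaw=-.107; g=np.array([707.5-57*np.cos(yaw),269-57*np.sin(yaw),120.]); og=tool(yaw,np.radians(60),1)
pt=tcp(g,og); rows(cart(p,o,pt-20*og.as_matrix()[:,2],og,5),85)
E
```

```text
4.75 [ 0.52  -0.137  1.81  -0.346  1.055 -0.839] [606.103 277.825 198.804] [ 0.26   0.05   0.964 -0.014] 
 [[-0.859  0.104  0.501]
 [ 0.089  0.995 -0.054]
 [-0.504 -0.002 -0.864]] 
offset [-0. -0. 90.] [ 0.997 -0.092  0.471]
[  0.28 137.29 459.84 620.07 289.6   81.27  25.52] 4.75
[[[0.0, 0.0, 0.0], [0.2, 0.4, 17.9], 85], [[0.0, 0.1, 0.1], [0.4, 0.8, 35.7], 85], [[0.0, 0.1, 0.1], [0.6, 1.2, 53.6], 85], [[0.0, 0.2, 0.2], [0.8, 1.6, 71.5], 85], [[0.0, 0.2, 0.2], [1.0, 2.0, 89.3], 85]]
```

Request:
drive_tool --rows '[[[0,0,0],[0,0,18],85],[[0,0,0],[0,1,36],85],[[0,0,0],[1,1,54],85],[[0,0,0],[1,2,71],85],[[0,0,0],[1,2,89],85]]'

```text
time: 5.25
tool_pos: [651.0, 273.1, 119.6]
ee_rot: [0.26, 0.053, 0.964, -0.015]
ft_force: [0.0, -0.8, 0.4]
gripper_width: 0.993
gripper_force: 0.0
```

```bash
cat > over.py <<'E'
import sys
from go import *
def over(name,boxes,draw):
    ims=[]
    for n in("top","scene"):
        d=cam(n); im=cv2.resize(d["image"][:,:,::-1].copy(),None,fx=4,fy=4,interpolation=cv2.INTER_CUBIC)
        for P,c in draw: cv2.polylines(im,[np.int32(np.round((proj(d,P)+.5)*4))],False,c,1)
        b=boxes[n]; im=im[b[1]*4:b[3]*4,b[0]*4:b[2]*4]; ims.append(cv2.resize(im,(400,int(400*im.shape[0]/im.shape[1]))) if 0 else im)
    H=max(i.shape[0] for i in ims); im=np.hstack([cv2.copyMakeBorder(i,0,H-i.shape[0],0,0,0) for i in ims])
    f=min(800/im.shape[1],600/im.shape[0]); cv2.imwrite(f"pics/{name}.png",cv2.resize(im,None,fx=f,fy=f,interpolation=cv2.INTER_AREA))
E
python3 - <<'E'
from over import *
s,p,o=now(); m=o.as_matrix(); g=p+gp*m[:,2]; print(s["time"],p,g)
dr=[(np.array([p,p-80*m[:,2]]),(0,255,0)),(np.array([g-42*m[:,1],g+42*m[:,1]]),(255,0,255))]
over("pre",{"top":(70,90,190,250),"scene":(340,170,460,330)},dr)
E
```

```text
5.25 [650.99 273.08 119.59] [641.66 274.12 135.76]
```

View pics/pre.png

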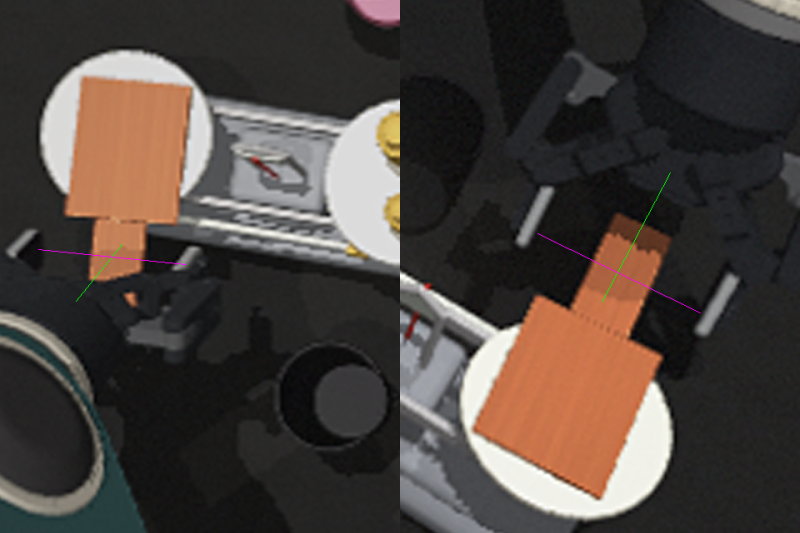

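The pads straddle the neck and are centred on it in both views: left pad about (22,245), right about (188,262), neck at x≈118, with the offset explained by parallax. Moving in the last 20 mm and closing.

Request:
drive_tool --rows '[[[0,0,0],[0,0,10],85],[[0,0,0],[0,0,20],85],[[0,0,0],[0,0,20],60],[[0,0,0],[0,0,20],40],[[0,0,0],[0,0,20],35]]' --newtons 80

```text
time: 5.85
tool_pos: [660.1, 273.0, 104.4]
ee_rot: [0.26, 0.052, 0.964, -0.014]
ft_force: [-1.8, 0.1, 0.1]
gripper_width: 0.508
gripper_force: 0.3
```

Request:
drive_tool --rows '[[[0,0,0],[0,0,0],20],[[0,0,0],[0,0,0],10],[[0,0,0],[0,0,0],10],[[0,0,0],[0,0,0],10],[[0,0,0],[0,0,0],10]]'

```text
time: 6.35
tool_pos: [660.1, 272.9, 104.0]
ee_rot: [0.26, 0.052, 0.964, -0.014]
ft_force: [-1.2, 2.6, 0.4]
gripper_width: 0.324
gripper_force: 78.6
```

Request:
drive_tool --rows '[[[0,0,0],[-3,0,-5],10],[[0,0,0],[-8,0,-13],10],[[0,0,0],[-15,0,-26],10],[[0,0,0],[-25,0,-43],10],[[0,0,0],[-35,0,-61],10]]'

```text
time: 6.85
tool_pos: [659.6, 272.7, 175.9]
ee_rot: [0.26, 0.052, 0.964, -0.014]
ft_force: [-0.8, 0.4, -3.0]
gripper_width: 0.322
gripper_force: 79.1
```

Request:
drive_tool --rows '[[[0,0,0],[-10,0,-17],10],[[0,0,0],[-20,0,-35],10],[[0,0,0],[-30,0,-52],10],[[0,0,0],[-40,0,-69],10],[[0,0,0],[-40,0,-69],10]]'

```text
time: 7.35
tool_pos: [660.3, 273.1, 258.7]
ee_rot: [0.262, 0.053, 0.964, -0.013]
ft_force: [0.5, 1.2, -2.5]
gripper_width: 0.325
gripper_force: 79.1
```

```bash
python3 log.py
cat > plan2.py <<'E'
from go import *
s,p,o=now(); q=s["qpos"]; print(s["time"],s["gripper_width"],s["gripper_force"])
Y=-.01; h=42; th=np.radians(30)
f=np.array([np.cos(Y),np.sin(Y),0]); bar=np.array([697.5,-169,0])-30*f+[0,0,165]
G=bar-10*f-[0,0,h]
ot=tool(Y,th,-1); pt=tcp(G+[-30,0,140],ot)
qt,e=ik(pt,ot,K,np.array([-.47,-.42,2.13,.79,.57,.63])); print(q,qt,e,pt)
# electrode pts in tool frame at grasp (grasp x=-57,z=2)
def el(P,pp,oo):
    sc=np.array([[-np.cos(th),0,np.sin(th)],[0,1,0],[-np.sin(th),0,-np.cos(th)]]) # rows: e-axes comps -> world-like frame
    # electrode axes in tool frame: x_e=cos*(?), from t=sin x_e - cos z_e ; tool x = y x z
    ze=np.array([0,0,1.]);
    Re=R.from_matrix(np.eye(3)); tz=np.array([np.sin(th),0,-np.cos(th)]); ty=np.array([0,1.,0]); tx=np.cross(ty,tz)
    Mt=np.c_[tx,ty,tz] # tool axes in electrode
    return pp+oo.apply((np.array(P)-[-57,0,2])@Mt+[0,0,gp])
if __name__=="__main__":
    N=30; T=joint_path(q,qt,N)
    C=[[x,y,z] for x in(-109,42) for y in(-32,32) for z in(-30,4)]
    for t in T[::3]: print(t[0],"low z",el(C,*t)[:,2].min(), "el x",el(C,*t)[:,0].min(),el(C,*t)[:,0].max(),el(C,*t)[:,1].min(),el(C,*t)[:,1].max())
    rows(T,10,0)
E
python3 plan2.py
```

```text
7.35 [ 0.468 -0.066  1.647 -0.31   1.121 -0.921] [660.294 273.101 258.73 ] [ 0.262  0.053  0.964 -0.013] 
 [[-0.857  0.108  0.504]
 [ 0.095  0.994 -0.053]
 [-0.506  0.002 -0.862]] 
offset [-0. -0. 90.] [ 0.512  1.157 -2.516]
7.35 0.3245956207272647 79.07783765578642
[ 0.47 -0.07  1.65 -0.31  1.12 -0.92] [-0.46 -0.4   2.1   0.77  0.58  0.66] 1.0516032489249483e-14 [ 643.7  -168.76  253.65]
[660.29 273.14 258.77] low z 242.43781129094913 el x 595.6906920967475 752.9972709111806 231.5746712596647 311.63108421279867
[667.3  235.4  248.14] low z 223.23935788677673 el x 598.4997059155014 762.8418549646742 173.70015265256802 287.6420225878849
[673.03 197.57 240.65] low z 204.00400778492462 el x 602.6318708687108 767.392669423965 120.53360872932656 259.3999926345384
[677.64 159.01 236.11] low z 186.47727628570553 el x 608.6425763218926 766.5745237647012 73.17475305396773 225.12292391346566
[681.03 119.08 234.22] low z 171.37531264725752 el x 616.4546266436697 760.6238705746516 32.14809369922942 183.50028813339384
[682.85  77.21 234.62] low z 159.43409373847317 el x 625.3293014707823 750.0963
[... 1376 characters left out ...]
, 10]]
[[[-1.3, 0.3, 5.8], [-14.0, 1.0, -3.0], 10], [[-2.6, 0.6, 11.6], [-29.0, 1.0, -6.0], 10], [[-4.0, 1.0, 17.4], [-43.0, 2.0, -10.0], 10], [[-5.4, 1.4, 23.2], [-58.0, 2.0, -13.0], 10], [[-6.9, 1.8, 29.0], [-73.0, 2.0, -18.0], 10]]
[[[-1.5, 0.5, 5.8], [-13.0, 8.0, -5.0], 10], [[-3.0, 1.1, 11.6], [-27.0, 16.0, -10.0], 10], [[-4.6, 1.7, 17.4], [-41.0, 23.0, -15.0], 10], [[-6.2, 2.4, 23.1], [-55.0, 31.0, -21.0], 10], [[-7.9, 3.1, 28.9], [-69.0, 38.0, -27.0], 10]]
[[[-1.6, 0.9, 5.8], [-9.0, 14.0, -6.0], 10], [[-3.3, 1.8, 11.5], [-18.0, 28.0, -12.0], 10], [[-5.0, 2.9, 17.2], [-28.0, 42.0, -19.0], 10], [[-6.6, 4.0, 23.0], [-39.0, 56.0, -26.0], 10], [[-8.3, 5.3, 28.7], [-49.0, 70.0, -34.0], 10]]
```

Run:
```python
from plan2 import *
up=np.array([0,0,90.])
q1,e1=ik(p+up,o,K,q); q2,e2=ik(pt+[0,0,70],ot,K,qt); print(q1,e1,q2,e2)
T=cart(p,o,p+up,o,5); T2=joint_path(q1,q2,30)
C=[[x,y,z] for x in(-109,42) for y in(-32,32) for z in(-30,4)]
for t in T2[::3]: print(t[0],el(C,*t)[:,2].min())
rows(T,10,0);rows(T2,10,0)
```

```text
7.35 0.3245956207272647 79.07783765578642
[ 0.47 -0.07  1.65 -0.31  1.12 -0.92] [-0.46 -0.4   2.1   0.77  0.58  0.66] 1.0516032489249483e-14 [ 643.7  -168.76  253.65]
[ 0.47 -0.08  1.52 -0.29  1.26 -0.97] 1.9826371447373422e-14 [-0.46 -0.44  2.01  0.65  0.67  0.8 ] 7.744492032260922e-14
[660.29 273.1  348.73] 332.39628432852834
[669.55 233.87 337.74] 313.7638537382043
[676.71 194.39 329.21] 294.0640400658891
[681.95 154.29 323.05] 275.15006234988266
[685.25 113.17 319.08] 257.8944751236729
[686.44  70.64 317.05] 243.23269629756896
[685.15  26.4  316.67] 232.07051993784378
[680.87 -19.75 317.57] 225.18354531739797
[673.   -67.82 319.34] 223.11849223413242
[ 660.84 -117.62  321.52] 226.10677061601916
[ 643.7  -168.76  323.65] 233.99999999999665
[[[0.0, 0.0, 0.0], [-9.0, 0.0, -16.0], 10], [[0.0, 0.0, 0.0], [-18.0, 0.0, -31.0], 10], [[0.0, 0.0, 0.0], [-27.0, 0.0, -47.0], 10], [[0.0, 0.0, 0.0], [-36.0, 0.0, -62.0], 10], [[0.0, 0.0, 0.0], [-46.0, 0.0, -78.0], 10]]
[[[-1.0, 0.3, 5.4], [-2.0, -13.0, 6.0], 10], [[-2.0, 0.5, 10.8], [-4.0, -25.0, 11.0], 10], [[-3.0, 0.8, 16.3], [-6.0, -38.0, 16
[... 561 characters left out ...]
0]]
[[[-1.2, 0.3, 5.8], [-14.0, -0.0, -2.0], 10], [[-2.5, 0.6, 11.6], [-29.0, -0.0, -4.0], 10], [[-3.8, 0.9, 17.4], [-44.0, -1.0, -7.0], 10], [[-5.1, 1.3, 23.3], [-59.0, -1.0, -10.0], 10], [[-6.5, 1.8, 29.1], [-74.0, -2.0, -14.0], 10]]
[[[-1.4, 0.5, 5.8], [-14.0, 7.0, -4.0], 10], [[-2.8, 1.1, 11.7], [-27.0, 14.0, -8.0], 10], [[-4.3, 1.7, 17.5], [-41.0, 21.0, -13.0], 10], [[-5.8, 2.4, 23.3], [-56.0, 27.0, -18.0], 10], [[-7.4, 3.2, 29.1], [-70.0, 34.0, -23.0], 10]]
[[[-1.5, 0.9, 5.8], [-9.0, 13.0, -5.0], 10], [[-3.0, 1.9, 11.6], [-19.0, 26.0, -11.0], 10], [[-4.6, 3.0, 17.4], [-29.0, 40.0, -17.0], 10], [[-6.1, 4.1, 23.2], [-40.0, 53.0, -24.0], 10], [[-7.6, 5.4, 28.9], [-51.0, 66.0, -31.0], 10]]
```

Request:
drive_tool --rows '[[[0,0,0],[-9,0,-16],10],[[0,0,0],[-18,0,-31],10],[[0,0,0],[-27,0,-47],10],[[0,0,0],[-36,0,-62],10],[[0,0,0],[-46,0,-78],10]]'

```text
time: 7.85
tool_pos: [660.1, 272.9, 346.2]
ee_rot: [0.26, 0.052, 0.964, -0.014]
ft_force: [1.2, 0.2, -3.6]
gripper_width: 0.324
gripper_force: 79.3
```

Request:
drive_tool --rows '[[[-1,0.3,5.4],[-2,-13,6],10],[[-2,0.5,10.8],[-4,-25,11],10],[[-3,0.8,16.3],[-6,-38,16],10],[[-4,1,21.8],[-8,-51,21],10],[[-5,1.3,27.4],[-10,-64,25],10]]'

```text
time: 8.35
tool_pos: [674.5, 206.4, 328.8]
ee_rot: [0.247, 0.27, 0.926, 0.091]
ft_force: [0.1, -0.3, -4.1]
gripper_width: 0.327
gripper_force: 79.3
```

Request:
drive_tool --rows '[[[-1,0.2,5.6],[-8,-11,3],10],[[-2,0.5,11.2],[-15,-22,5],10],[[-3,0.7,16.9],[-23,-33,8],10],[[-4,0.9,22.5],[-31,-44,9],10],[[-5,1.1,28.2],[-38,-55,11],10]]'

```text
time: 8.85
tool_pos: [683.1, 139.9, 318.8]
ee_rot: [0.22, 0.475, 0.83, 0.191]
ft_force: [0.7, 0.7, -3.8]
gripper_width: 0.322
gripper_force: 79.3
```

Request:
drive_tool --rows '[[[-1.1,0.2,5.7],[-12,-6,0],10],[[-2.1,0.4,11.5],[-24,-13,0],10],[[-3.3,0.6,17.2],[-37,-20,0],10],[[-4.4,0.9,23],[-49,-27,-1],10],[[-5.6,1.1,28.8],[-62,-34,-2],10]]'

```text
time: 9.35
tool_pos: [686.1, 69.4, 314.1]
ee_rot: [0.181, 0.654, 0.678, 0.284]
ft_force: [0.4, -0.4, -2.9]
gripper_width: 0.322
gripper_force: 79.2
```

Request:
drive_tool --rows '[[[-1.2,0.3,5.8],[-14,0,-2],10],[[-2.5,0.6,11.6],[-29,0,-4],10],[[-3.8,0.9,17.4],[-44,-1,-7],10],[[-5.1,1.3,23.3],[-59,-1,-10],10],[[-6.5,1.8,29.1],[-74,-2,-14],10]]'

```text
time: 9.85
tool_pos: [682.0, -5.9, 314.5]
ee_rot: [0.13, 0.787, 0.478, 0.368]
ft_force: [0.7, 0.1, -2.7]
gripper_width: 0.325
gripper_force: 79.2
```

Request:
drive_tool --rows '[[[-1.4,0.5,5.8],[-14,7,-4],10],[[-2.8,1.1,11.7],[-27,14,-8],10],[[-4.3,1.7,17.5],[-41,21,-13],10],[[-5.8,2.4,23.3],[-56,27,-18],10],[[-7.4,3.2,29.1],[-70,34,-23],10]]'

```text
time: 10.35
tool_pos: [669.1, -86.0, 317.7]
ee_rot: [0.07, 0.861, 0.244, 0.44]
ft_force: [-0.1, 0.3, -2.1]
gripper_width: 0.322
gripper_force: 79.1
```

Request:
drive_tool --rows '[[[-1.5,0.9,5.8],[-9,13,-5],10],[[-3,1.9,11.6],[-19,26,-11],10],[[-4.6,3,17.4],[-29,40,-17],10],[[-6.1,4.1,23.2],[-40,53,-24],10],[[-7.6,5.4,28.9],[-51,66,-31],10]]'

```text
time: 10.85
tool_pos: [643.2, -171.0, 322.0]
ee_rot: [0.003, 0.867, -0.005, 0.498]
ft_force: [-0.2, 0.2, -2.8]
gripper_width: 0.324
gripper_force: 79.1
```

```bash
python3 log.py
python3 - <<'E'
from plan2 import *
from over import over
P=[[42,-32.5,4],[42,32.5,4],[-42,32.5,4],[-42,15,4],[-109,15,4],[-109,-15,4],[-42,-15,4],[-42,-32.5,4],[42,-32.5,4]]
L=[[-83,-10,-30],[-93,-10,-24],[-109,-10,-24],[-109,-10,4],[-109,10,4],[-109,10,-24],[-93,10,-24],[-83,10,-30],[-83,-10,-30]]
print(el([[-99,0,-8],[0,0,0]],p,o))
b=lambda x,z:np.array([bar+x*f+[0,y,z] for y in(-100,100)])
over("hang1",{"top":(250,60,420,250),"scene":(70,60,240,250)},[(el(P,p,o),(0,255,0)),(el(L,p,o),(255,0,255)),(b(-6,0),(255,0,0)),(b(6,0),(255,0,0))])
E
```

```text
10.85 [-0.464 -0.433  2.013  0.651  0.674  0.793] [ 643.177 -170.995  321.976] [ 0.003  0.867 -0.005  0.498] 
 [[ 0.503 -0.011  0.864]
 [-0.005 -1.    -0.01 ]
 [ 0.864  0.    -0.503]] 
offset [-0.  0. 90.] [-0.207  0.16  -2.772]
10.85 0.32415002468853943 79.10458289610688
[-0.46 -0.43  2.01  0.65  0.67  0.79] [-0.46 -0.4   2.1   0.77  0.58  0.66] 6.565697963610562e-15 [ 643.7  -168.76  253.65]
[[ 637.19 -170.92  373.35]
 [ 628.79 -170.85  274.38]]
```

View pics/hang1.png

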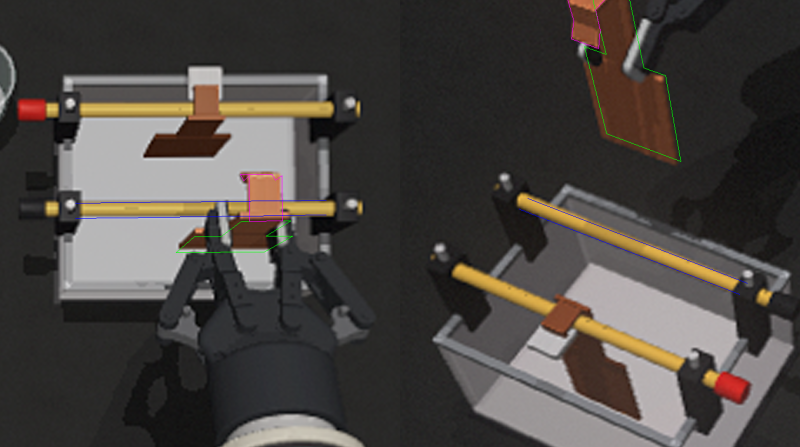

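The predicted outlines of the plate and hook match both pictures: hook at (263,195) in top, blade at (635,110) in scene. The bar lines also lie on the bar. I still need the anode's y and a bar refinement before descending.

Run:
```python
from plan2 import *
dt,ds=cam("top"),cam("scene")
print("anode hook",onz(dt,(337.5,101.6),172),onz(ds,(141,192.6),172),tri(dt,(337.5,101.6),ds,(141,192.6)))
# bar centreline by yellow segmentation, intersect with z=165
for n,d in(("top",dt),("scene",ds)):
    hsv=cv2.cvtColor(d["image"],cv2.COLOR_RGB2HSV)
    m=(hsv[...,0]>15)&(hsv[...,0]<32)&(hsv[...,1]>110)&(hsv[...,2]>90)
    ys,xs=np.nonzero(m)
    W=np.array([onz(d,(x,y),165) for x,y in zip(xs,ys)])
    k=(abs(W[:,0]-668)<14)&(abs(W[:,1]+170)<95); W=W[k]
    for a,b in((-265,-220),(-130,-75)):
        w=W[(W[:,1]>a)&(W[:,1]<b)]; print(n,a,b,w[:,:2].mean(0),len(w),w[:,0].min(),w[:,0].max())
```

```text
10.95 0.32309894620734986 79.20280065271072
[-0.47 -0.43  2.01  0.65  0.67  0.79] [-0.46 -0.4   2.1   0.77  0.58  0.66] 6.565697963610562e-15 [ 643.7  -168.76  253.65]
anode hook [ 754.77 -174.91  172.  ] [ 746.68 -171.67  172.  ] (array([ 751.3 , -170.75,  179.12]), np.float64(6.3998708584014965))
top -265 -220 [ 666.97 -250.9 ] 102 661.1470277359892 672.7721619717042
top -130 -75 [ 668.84 -102.15] 149 663.1042100881687 673.1098910807482
scene -265 -220 [ 665.47 -242.85] 138 657.552103595964 672.449189185013
scene -130 -75 [ 667.45 -102.41] 184 660.3483927024612 674.3742489964615
```

Request:
drive_tool --rows '[[[0,0,0],[-9,0,5],10],[[0,0,0],[-26,0,15],10],[[0,0,0],[-43,0,25],10],[[0,0,0],[-60,1,35],10],[[0,0,0],[-78,1,45],10]]'

```text
time: 11.55
tool_pos: [643.0, -170.8, 229.4]
ee_rot: [0.003, 0.868, -0.002, 0.497]
ft_force: [0.0, -1.2, -3.1]
gripper_width: 0.323
gripper_force: 79.2
```

Request:
drive_tool --rows '[[[0,0,0],[-17,0,10],10],[[0,0,0],[-35,0,20],10],[[0,0,0],[-52,0,30],10],[[0,0,0],[-64,0,37],10],[[0,0,0],[-76,0,44],10]]'

```text
time: 12.05
tool_pos: [642.5, -170.9, 141.4]
ee_rot: [0.003, 0.868, -0.002, 0.497]
ft_force: [0.4, 0.1, -3.9]
gripper_width: 0.32
gripper_force: 79.2
```

Request:
drive_tool --rows '[[[0,0,0],[0,0,0],10],[[0,0,0],[0,0,0],10]]'

```text
time: 12.25
tool_pos: [642.6, -171.3, 142.7]
ee_rot: [0.003, 0.868, -0.003, 0.497]
ft_force: [-0.6, -0.5, -2.4]
gripper_width: 0.324
gripper_force: 79.2
```

```bash
python3 log.py
python3 - <<'E'
from plan2 import *
from over import over
P=[[42,-32.5,4],[42,32.5,4],[-42,32.5,4],[-42,15,4],[-109,15,4],[-109,-15,4],[-42,-15,4],[-42,-32.5,4],[42,-32.5,4]]
L=[[-83,-10,-30],[-93,-10,-24],[-109,-10,-24],[-109,-10,4],[-109,10,4],[-109,10,-24],[-93,10,-24],[-83,10,-30],[-83,-10,-30]]
print(el([[-99,0,-8],[0,0,0],[-83,0,-30]],p,o))
over("hang2",{"top":(265,80,395,200),"scene":(90,110,220,230)},[(el(P,p,o),(0,255,0)),(el(L,p,o),(255,0,255))])
E
```

```text
12.25 [-0.466 -0.281  2.204  1.072  0.448  0.298] [ 642.626 -171.298  142.733] [ 0.003  0.868 -0.003  0.497] 
 [[ 0.505 -0.008  0.863]
 [-0.002 -1.    -0.008]
 [ 0.863  0.002 -0.505]] 
offset [-0.  0. 90.] [-0.55  -0.547 -2.412]
12.25 0.3244776391431782 79.18194885074627
[-0.47 -0.28  2.2   1.07  0.45  0.3 ] [-0.46 -0.4   2.1   0.77  0.58  0.66] 1.7621459846850484e-14 [ 643.7  -168.76  253.65]
[[ 636.75 -171.12  194.12]
 [ 628.14 -171.3    95.17]
 [ 658.65 -171.34  177.99]]
```

View pics/hang2.png

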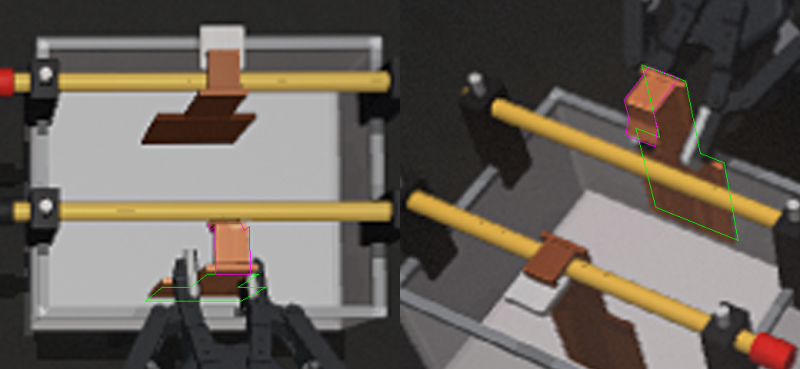

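```bash
cat > st.py <<'E'
from plan2 import *
s,p,o=now()
o1=o*R.from_euler("y",3,degrees=True)
def pose_for(oo,pt_e,w):  # tcp so that electrode point pt_e lies at w
    z=el([pt_e],np.zeros(3),oo)[0]; return np.array(w)-z
A=pose_for(o1,[-99,0,-10],[637,-172,190]); B=pose_for(o1,[-99,0,-10],[667.3,-172,190.]); C=pose_for(o1,[-99,0,-10],[667.3,-172,165.])
for P in(A,B,C): print(P,ik(P,o1,K,s["qpos"]),el([[-83,0,-30],[42,0,4],[42,0,0]],P,o1)[:,[0,2]].ravel())
rows(cart(p,o,A,o1,5),10);rows(cart(A,o1,B,o1,10),10);rows(cart(B,o1,C,o1,15),10)
E
python3 st.py
```

```text
12.35 0.32544519827239204 79.17717752221506
[-0.47 -0.28  2.2   1.07  0.45  0.3 ] [-0.46 -0.4   2.1   0.77  0.58  0.66] 1.7621459846850484e-14 [ 643.7  -168.76  253.65]
[ 643.64 -172.21  138.91] (array([-0.47, -0.27,  2.23,  1.27,  0.43,  0.1 ]), np.float64(6.207672430833063e-11)) [657.74 174.97 629.74  48.49 633.74  48.68]
[ 673.94 -172.21  138.91] (array([-0.44, -0.2 ,  2.17,  1.29,  0.4 ,  0.09]), np.float64(1.9895196601282807e-15)) [688.04 174.97 660.04  48.49 664.04  48.68]
[ 673.94 -172.21  113.91] (array([-0.44, -0.16,  2.18,  1.42,  0.39, -0.04]), np.float64(1.1368683772161603e-15)) [688.04 149.97 660.04  23.49 664.04  23.68]
[[[0.0, 0.6, -0.0], [-0.8, 0.1, 0.6], 10], [[0.0, 1.2, 0.0], [-1.5, 0.2, 1.3], 10], [[0.0, 1.8, 0.0], [-2.3, 0.3, 1.9], 10], [[0.0, 2.4, 0.0], [-3.1, 0.5, 2.6], 10], [[0.0, 3.0, 0.0], [-3.9, 0.6, 3.2], 10]]
[[[0.0, 0.0, 0.0], [1.4, -0.0, 2.7], 10], [[0.0, 0.0, 0.0], [2.8, -0.1, 5.4], 10], [[0.0, 0.0, 0.0], [4.2, -0.1, 8.1], 10], [[0.0, 0.0, 0.0], [5.6, -0.1, 10.8], 10], [[0.0, 0.0, 0.0], [6.9, -0.1, 13.5], 10]]
[[[0.0, 0.0, 0.0], [1.4, -0.0, 2.7], 10], [[0.0, 0.0, 0.0], [2.8, -0.1, 5.4], 10], [[0.0, 0.0, 0.0], [4.2, -0.1, 8.1], 10], [[0.0, 0.0, 0.0], [5.6, -0.1, 10.8], 10], [[0.0, 0.0, 0.0], [6.9, -0.1, 13.5], 10]]
[[[0.0, 0.0, 0.0], [-1.5, -0.0, 0.8], 10], [[0.0, 0.0, 0.0], [-3.0, -0.0, 1.5], 10], [[0.0, 0.0, 0.0], [-4.4, -0.0, 2.3], 10], [[0.0, 0.0, 0.0], [-5.9, -0.0, 3.1], 10], [[0.0, 0.0, 0.0], [-7.4, -0.0, 3.8], 10]]
[[[0.0, 0.0, 0.0], [-1.5, -0.0, 0.8], 10], [[0.0, 0.0, 0.0], [-3.0, -0.0, 1.5], 10], [[0.0, 0.0, 0.0], [-4.4, -0.0, 2.3], 10], [[0.0, 0.0, 0.0], [-5.9, -0.0, 3.1], 10], [[0.0, 0.0, 0.0], [-7.4, -0.0, 3.8], 10]]
[[[0.0, 0.0, 0.0], [-1.5, -0.0, 0.8], 10], [[0.0, 0.0, 0.0], [-3.0, -0.0, 1.5], 10], [[0.0, 0.0, 0.0], [-4.4, -0.0, 2.3], 10], [[0.0, 0.0, 0.0], [-5.9, -0.0, 3.1], 10], [[0.0, 0.0, 0.0], [-7.4, -0.0, 3.8], 10]]
```

Request:
drive_tool --rows '[[[0,0.6,0],[-0.8,0.1,0.6],10],[[0,1.2,0],[-1.5,0.2,1.3],10],[[0,1.8,0],[-2.3,0.3,1.9],10],[[0,2.4,0],[-3,0.5,2.6],10],[[0,3,0],[-4,0.6,3],10]]'

```text
time: 12.85
tool_pos: [643.4, -172.4, 139.1]
ee_rot: [0.004, 0.854, -0.003, 0.521]
ft_force: [-0.5, 0.3, -3.8]
gripper_width: 0.323
gripper_force: 79.2
```

Request:
drive_tool --rows '[[[0,0,0],[1.4,0,2.7],10],[[0,0,0],[2.8,0,5.4],10],[[0,0,0],[4.2,0,8],10],[[0,0,0],[5.6,0,10.8],10],[[0,0,0],[7,0,13.5],10]]'

```text
time: 13.35
tool_pos: [658.6, -172.4, 138.0]
ee_rot: [0.003, 0.854, -0.003, 0.52]
ft_force: [-0.1, -0.8, -3.5]
gripper_width: 0.323
gripper_force: 79.2
```

Request:
drive_tool --rows '[[[0,0,0],[1.4,0,2.7],10],[[0,0,0],[2.8,0,5.4],10],[[0,0,0],[4.2,0,8],10],[[0,0,0],[5.6,0,10.8],10],[[0,0,0],[7,0,13.5],10]]'

```text
time: 13.85
tool_pos: [673.7, -172.6, 137.9]
ee_rot: [0.003, 0.854, -0.003, 0.52]
ft_force: [-0.0, -0.8, -2.5]
gripper_width: 0.322
gripper_force: 79.2
```

```bash
python3 log.py
python3 - <<'E'
from plan2 import *
from over import over
P=[[-42,-32.5,4],[-42,-15,4],[-109,-15,4],[-109,15,4],[-42,15,4],[-42,32.5,4],[42,32.5,4],[42,-32.5,4]]
L=[[-83,-10,-30],[-93,-10,-24],[-109,-10,-24],[-109,-10,4],[-109,10,4],[-109,10,-24],[-93,10,-24],[-83,10,-30],[-83,-10,-30]]
print(el([[-99,0,-10],[-83,0,-30]],p,o))
over("hang3",{"top":(305,110,365,180),"scene":(140,110,210,180)},[(el(P,p,o),(0,255,0)),(el(L,p,o),(255,0,255))])
E
```

```text
13.85 [-0.445 -0.197  2.17   1.292  0.399  0.089] [ 673.684 -172.648  137.901] [ 0.003  0.854 -0.003  0.52 ] 
 [[ 0.459 -0.009  0.888]
 [-0.002 -1.    -0.009]
 [ 0.888  0.002 -0.459]] 
offset [ 0.  0. 90.] [-0.013 -0.813 -2.508]
13.85 0.32206994139259004 79.18094018299598
[-0.44 -0.2   2.17  1.29  0.4   0.09] [-0.46 -0.4   2.1   0.77  0.58  0.66] 1.2789769243681804e-14 [ 643.7  -168.76  253.65]
[[ 667.09 -172.48  189.  ]
 [ 687.82 -172.7   173.95]]
```

View pics/hang3.png

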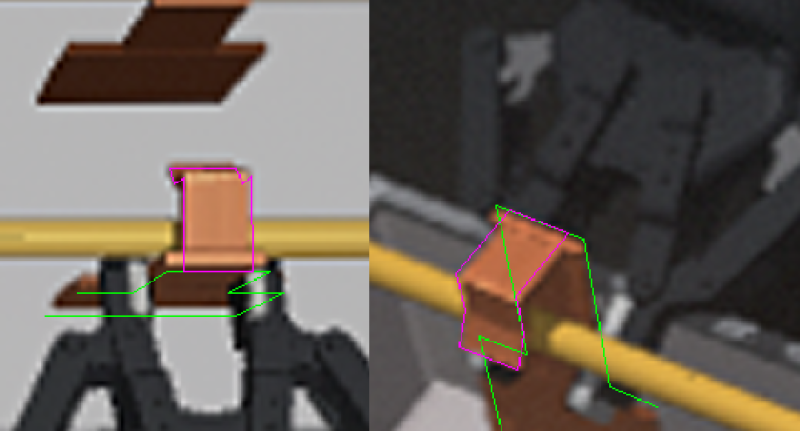

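The hook now straddles the bar from above: lip beyond it and neck on the robot side in both views, with no contact force. Lowering slowly.

Request:
drive_tool --rows '[[[0,0,0],[-2,0,1],10],[[0,0,0],[-4,0,2],10],[[0,0,0],[-6,0,3],10],[[0,0,0],[-8,0,4],10],[[0,0,0],[-10,0,5],10]]'

```text
time: 14.45
tool_pos: [673.2, -172.7, 126.5]
ee_rot: [0.003, 0.854, -0.003, 0.52]
ft_force: [0.3, -0.9, -3.2]
gripper_width: 0.322
gripper_force: 79.2
```

Request:
drive_tool --rows '[[[0,0,0],[-1.5,0,0.8],10],[[0,0,0],[-3,0,1.5],10],[[0,0,0],[-4,0,2],10],[[0,0,0],[-5,0,2.6],10],[[0,0,0],[-6,0,3],10]]'

```text
time: 14.95
tool_pos: [673.2, -172.7, 120.0]
ee_rot: [0.003, 0.854, -0.003, 0.52]
ft_force: [0.6, 0.1, -2.2]
gripper_width: 0.321
gripper_force: 79.2
```

Request:
drive_tool --rows '[[[0,0,0],[-0.5,0,0.2],10],[[0,0,0],[-1,0,0.5],10],[[0,0,0],[-1.5,0,0.8],10],[[0,0,0],[-2,0,1],10],[[0,0,0],[-2,0,1],10]]'

```text
time: 15.45
tool_pos: [673.2, -172.6, 117.7]
ee_rot: [0.003, 0.854, -0.003, 0.52]
ft_force: [0.2, -0.5, -3.9]
gripper_width: 0.324
gripper_force: 79.2
```

Request:
drive_tool --rows '[[[0,0,0],[-0.4,0,0.2],10],[[0,0,0],[-0.8,0,0.4],10],[[0,0,0],[-1.2,0,0.6],10],[[0,0,0],[-1.6,0,0.8],10],[[0,0,0],[-1.8,0,0.9],10]]'

```text
time: 15.95
tool_pos: [673.1, -172.7, 115.8]
ee_rot: [0.003, 0.854, -0.003, 0.52]
ft_force: [0.2, 0.1, -3.3]
gripper_width: 0.32
gripper_force: 79.2
```

Request:
drive_tool --rows '[[[0,0,0],[-0.3,0,0.2],10],[[0,0,0],[-0.6,0,0.3],10],[[0,0,0],[-0.9,0,0.5],10],[[0,0,0],[-0.9,0,0.5],10]]'

```text
time: 16.35
tool_pos: [673.2, -172.7, 114.7]
ee_rot: [0.003, 0.854, -0.003, 0.52]
ft_force: [0.3, 0.7, -3.3]
gripper_width: 0.324
gripper_force: 79.2
```

Request:
drive_tool --rows '[[[0,0,0],[-0.3,0,0.2],10],[[0,0,0],[-0.6,0,0.3],10],[[0,0,0],[-0.9,0,0.5],10],[[0,0,0],[-0.9,0,0.5],10]]'

```text
time: 16.75
tool_pos: [673.3, -172.7, 114.0]
ee_rot: [0.003, 0.854, -0.003, 0.52]
ft_force: [0.7, 0.9, -1.3]
gripper_width: 0.321
gripper_force: 79.3
```

Request:
drive_tool --rows '[[[0,0,0],[-0.3,0,0.2],10],[[0,0,0],[-0.6,0,0.3],10],[[0,0,0],[-0.9,0,0.5],10],[[0,0,0],[-0.9,0,0.5],10]]'

```text
time: 17.15
tool_pos: [673.7, -172.7, 113.8]
ee_rot: [0.003, 0.854, -0.003, 0.521]
ft_force: [-0.1, 0.7, 5.4]
gripper_width: 0.326
gripper_force: 80.0
```

Contact force reversed (+5 N) with the hook exactly at the expected height. Easing off, then opening fully.

Request:
drive_tool --rows '[[[0,0,0],[0.3,0,-0.2],10],[[0,0,0],[0.5,0,-0.3],10],[[0,0,0],[0.5,0,-0.3],10]]'

```text
time: 17.45
tool_pos: [673.4, -172.7, 113.8]
ee_rot: [0.003, 0.854, -0.003, 0.52]
ft_force: [0.3, 1.9, 5.9]
gripper_width: 0.325
gripper_force: 79.6
```

Request:
drive_tool --rows '[[[0,0,0],[0,0,0],32],[[0,0,0],[0,0,0],36],[[0,0,0],[0,0,0],45],[[0,0,0],[0,0,0],60],[[0,0,0],[0,0,0],75]]'

```text
time: 17.95
tool_pos: [673.0, -172.8, 112.9]
ee_rot: [0.003, 0.854, -0.003, 0.52]
ft_force: [-0.1, -0.4, 0.4]
gripper_width: 0.848
gripper_force: 0.0
```

Request:
drive_tool --rows '[[[0,0,0],[0,0,0],85],[[0,0,0],[0,0,0],85],[[0,0,0],[0,0,0],85],[[0,0,0],[0,0,0],85],[[0,0,0],[0,0,0],85]]'

```text
time: 18.45
tool_pos: [673.2, -172.7, 113.2]
ee_rot: [0.003, 0.854, -0.003, 0.52]
ft_force: [0.7, 0.1, -0.8]
gripper_width: 0.998
gripper_force: 0.0
```

Released. Retreating along the tool axis.

Request:
drive_tool --rows '[[[0,0,0],[0,0,-6],85],[[0,0,0],[0,0,-16],85],[[0,0,0],[0,0,-30],85],[[0,0,0],[0,0,-48],85],[[0,0,0],[0,0,-70],85]]'

```text
time: 18.95
tool_pos: [610.2, -171.9, 145.3]
ee_rot: [0.003, 0.854, -0.003, 0.52]
ft_force: [-0.7, 0.2, -0.1]
gripper_width: 0.997
gripper_force: 0.0
```

Request:
drive_tool --rows '[[[0,0,0],[10,0,-20],85],[[0,0,0],[25,0,-40],85],[[0,0,0],[45,0,-60],85],[[0,0,0],[65,0,-75],85],[[0,0,0],[85,0,-80],85]]'

```text
time: 19.45
tool_pos: [578.0, -171.7, 259.8]
ee_rot: [0.004, 0.854, -0.003, 0.521]
ft_force: [0.7, -0.4, -0.3]
gripper_width: 0.993
gripper_force: 0.0
```

Request:
drive_tool --rows '[[[0,0,0],[0,0,0],85],[[0,0,0],[0,0,0],85],[[0,0,0],[0,0,0],85],[[0,0,0],[0,0,0],85],[[0,0,0],[0,0,0],85]]'

```text
time: 19.95
tool_pos: [578.8, -171.4, 256.7]
ee_rot: [0.003, 0.854, -0.003, 0.52]
ft_force: [0.6, -0.9, 0.3]
gripper_width: 0.997
gripper_force: 0.0
```

Request:
drive_tool --rows '[[[0,0,0],[0,0,0],85],[[0,0,0],[0,0,0],85],[[0,0,0],[0,0,0],85],[[0,0,0],[0,0,0],85],[[0,0,0],[0,0,0],85]]'

```text
time: 20.45
tool_pos: [578.9, -171.5, 257.6]
ee_rot: [0.003, 0.854, -0.003, 0.52]
ft_force: [-0.3, -0.0, 0.3]
gripper_width: 0.995
gripper_force: 0.0
```

Run:
```python
from plan2 import *
from over import over
over("end",{"top":(250,80,410,200),"scene":(80,120,240,270)},[])
a=cam("scene")["image"].astype(int)
for _ in range(8): b=cam("scene")["image"].astype(int)
print(np.abs(a-b)[150:270,90:230].max(), ctrl.observe()["time"])
```

```text
20.45 0.9952356246346831 0.0
[-0.55 -0.57  2.23  0.86  0.65  0.55] [-0.46 -0.4   2.1   0.77  0.58  0.66] 1.2789769243681804e-14 [ 643.7  -168.76  253.65]
11 21.0
```

View pics/end.png

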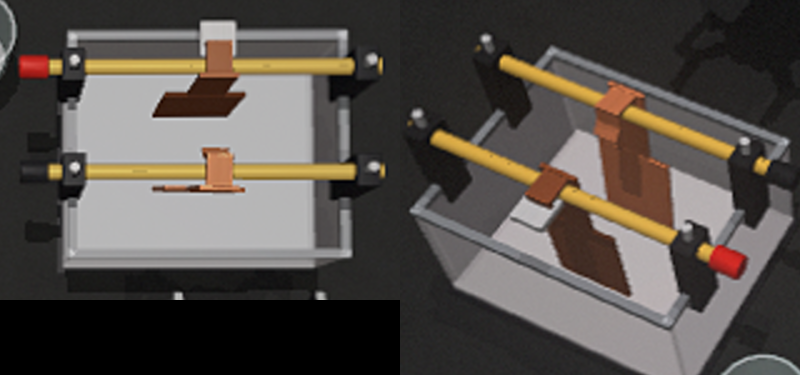

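The electrode hangs fully home on the near bar (hook at (219,170) in top, (618,105) in scene), in line with the anode and clear of it. I'll let it settle a little more and then hand in.

Request:
drive_tool --rows '[[[0,0,0],[0,0,0],85],[[0,0,0],[0,0,0],85],[[0,0,0],[0,0,0],85],[[0,0,0],[0,0,0],85],[[0,0,0],[0,0,0],85]]'

```text
time: 21.5
tool_pos: [578.9, -171.5, 257.7]
ee_rot: [0.003, 0.854, -0.003, 0.52]
ft_force: [-0.8, -0.5, -1.1]
gripper_width: 0.995
gripper_force: 0.0
```

Request:
drive_tool --rows '[[[0,0,0],[0,0,0],85],[[0,0,0],[0,0,0],85],[[0,0,0],[0,0,0],85],[[0,0,0],[0,0,0],85],[[0,0,0],[0,0,0],85]]'

```text
time: 22.0
tool_pos: [579.0, -171.5, 257.7]
ee_rot: [0.003, 0.854, -0.003, 0.52]
ft_force: [0.3, -0.7, 0.9]
gripper_width: 0.995
gripper_force: 0.0
```

Request:
drive_tool --rows '[[[0,0,0],[0,0,0],85],[[0,0,0],[0,0,0],85],[[0,0,0],[0,0,0],85],[[0,0,0],[0,0,0],85],[[0,0,0],[0,0,0],85]]'

```text
time: 22.5
tool_pos: [578.9, -171.5, 257.6]
ee_rot: [0.003, 0.854, -0.003, 0.52]
ft_force: [-0.7, -1.5, -0.2]
gripper_width: 0.997
gripper_force: 0.0
```

Run:
```python
from h import *
a=cam("top")["image"].astype(int); r=[]
for _ in range(20): r.append(int(np.abs(cam("top")["image"].astype(int)-a)[130:170,300:360].max()))
print(r); print(ctrl.hand_in())
```

```text
[3, 4, 3, 4, 5, 4, 3, 3, 3, 3, 3, 4, 3, 4, 3, 4, 5, 3, 3, 5]
the job is handed in; nothing more can be done
None
```

The electrode hangs fully home and still on the empty bar, opposite the anode and clear of it, with the gripper well away; the job is handed in at about 24 s of the 61 s allowed.

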